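# Set the air slide valve to the third click

### The job

Set the air-flow valve on the bench: with the fingertips, push its sliding lever fully home to the closed end (the end with the brass hose tail), then push it back towards the open end, counting the clicks from closed, and leave it resting in the third click without ever running on past that one. Only push the bar, one face at a time - do not pinch it - and leave the things standing round the valve where they are.

Things in the scene. Friction and masses are not known exactly. Their poses are not given: they have to be found in the camera images.
- valve: Air-flow selector valve, screwed down: grey plate 172 x 192 x 12 mm. Its lever slides along the valve's y axis; the -y end, with the brass hose tail, is the closed end. Origin: on the bench, midway along the lever's travel, below the bar's middle line; z up. The plate spans x -64 to +108 mm, y -96 to +96 mm. All fixed parts (end blocks, guide rods, manifold along the +x side) are under 53 mm high.
- closed_stud (a point): Top of the square steel stud, 12 x 10 mm, 18 mm above the bench, that marks the closed place, at valve x = -54 mm, y = -45 mm. Five round pins for the clicks follow it along +y, 18 mm apart; a steel pointer on the lever stands level with the mark of the place where it rests.
- hose_tail (a point): Tip of the brass hose tail that sticks out at the closed end, at valve y = -129 mm, 28 mm above the bench; fixed.
- lever (a joint): Travel of the lever, m: 0 = closed end stop, growing to valve +y (bar middle at valve y = -0.045 + value). Detents: first click 0.018, second 0.036, third 0.054, fourth 0.072, fifth 0.090 (other end stop). The ridges lie halfway between; a push of about 5 to 9 N carries it over one, then the lever snaps ahead into the next detent and stays there. It starts in the first or second click.
- bar_top (a point): Middle of the top edge of the lever's upright push bar, 106 mm above the bench; moves with the lever, axes as the valve's. The black and grey bar is 100 mm wide (valve x), 12 mm thick (valve y), and stands from 47 to 106 mm above the bench on a black saddle (92 mm in x, 28 mm in y, top at 47 mm).
- face_closed (a point): Centre of the flat face (98 mm wide, 55 mm high) of the push bar that looks to the closed end (valve -y): push here to open. It lies on the face, 75.5 mm above the bench; axes as the valve's.
- face_open (a point): Centre of the like face on the other side of the push bar, looking to the open end (valve +y): push here to close. It lies on the face, 75.5 mm above the bench; axes as the valve's.
- staples_box: Bystander, to be left alone: small cardboard box of staples, 54 x 102 x 30 mm. Origin: centre of its underside.
- webbing: Bystander, to be left alone: brown roll of webbing lying flat, 100 mm across, 48 mm high. Origin: centre of its underside.
- thread_cone: Bystander, to be left alone: upright cone of grey thread, 58 mm across, 112 mm high. Origin: centre of its underside.
- magnet_dish: Bystander, to be left alone: round metal dish, 98 mm across, 25 mm high. Origin: centre of its underside.
- clamp: Bystander, to be left alone: orange spring clamp lying flat, 71 x 139 x 28 mm. Origin: centre of its underside.
- tape_measure: Bystander, to be left alone: yellow tape measure standing on edge, 34 x 80 x 64 mm. Origin: centre of its underside.

How it is judged:
On the way, in this order (a step that is already met when the one before it is completed fails the run):
1. the lever is fully closed (within 4 mm of its closed stop) (value of joint lever below 0.004 m), for 0.2 s.
2. the lever rests in the third click (54 mm, within 4 mm) (value of joint lever between 0.05 and 0.058 m), for 0.2 s.
At the end, for the whole second after the job is handed in: The lever was first fully closed and now rests in the third detent from closed (joint at 54 mm, within 4 mm), at rest (all of step 2 and velocity of joint lever between -0.01 and 0.01 m/s); the robot touches nothing.
It fails at once if the lever runs on past the third click (more than 8.5 mm beyond it) (value of joint lever above 0.0625 m).
It fails at once if the push bar is pinched (fingers press on both of its faces at once) (contact force between each of lever_c2, lever_c3 and the fingers above 1.5 N).
It fails at once if a bystander is pushed or lifted more than 20 mm from its place (distance of any of staples_box, webbing, thread_cone, magnet_dish, clamp, tape_measure from where it was at the start of the episode above 0.02 m).
It also fails if it takes over 51 s, if anything falls off the work surface, if the arm or the gripper's body presses on something with over 40 N, if the wrist force passes 120 N, or if a joint passes its speed limit or range.

### The arm

A 6-joint arm with a two-finger parallel gripper is mounted at the origin on the work surface; the furniture and walls round the work are solid. World frame = base frame: x ahead of the robot, y to its left, z up, the work surface at z = 0. Lengths are in m, angles in rad, forces in N, time in s.
With the tool pointing down it reaches from about 0.25 to 0.725 m from the base axis. Payload 4 kg.
Tool frame: the origin (TCP) lies midway between the tips of the shut fingers; the grasp point (between the pads) lies 19 mm behind it (bot.grip_point_offset is the distance from the TCP to the grasp point, in m); z points along the fingers, y is the line along which they close (so a half turn about z gives the same grasp; the last joint's range is limited). The gripper opens to 85 mm and grips with 20 to 120 N. Pads are 22 mm wide; open, the fingers measure 114 mm over their backs; the gripper's body (76 mm by 85 mm) begins 54 mm behind the grasp point. The pads swing forward as they close: fully open they stand 13 mm farther back than shut.
Start: joints at [1.181, 0.241, 0.005, 1.335, 0, 1.571], TCP at [0.19, 0.462, 0.231] pointing down, gripper open.
Joint ranges: [-2.72, 2.72], [-1.05, 1.87], [-1.09, 1.28], [-1.99, 2.15], [-1.42, 1.44], [-3.14, 3.14]. Speed limits (rad/s): [2.79, 2.79, 3.14, 3.14, 3.14, 3.14].

### API

Orientations are given as a unit quaternion [x, y, z, w].
In Python, from workcell import bot gives the robot as it stands.
- The arm moves only by the tool step_arm, never from a script. Its argument "targets" is text: rows parted by semicolons, each of 7 numbers parted by spaces: the opening, from -1 (shut) to 1 (fully open), so that 0 is half open, then the shift along the world's x, y, z normalised to -1 to 1, where 1 is 0.5 m, then the turn, a rotation vector about the world's x, y, z normalised to -1 to 1, where 1 is pi/4 rad. In form: gripper x y z wx wy wz; .... A call has 1 to 10 rows; each row is the pose to reach, as a shift and turn from the pose commanded when the call began; what a row does not reach only later rows make up. A row lasts 1/12 s, in which the tool goes at most 41.7 mm and 7.16 degrees, less where a joint would pass 70% of its speed; a pose out of reach is approached as far as the arm can. A call with a number of a shift or a turn outside -1 to 1 is refused whole. A call with a gripper value outside its range is refused whole. The fingers move at their own pace and stop on an object; the grip force is fixed at half the most. Time passes only in rows, so rows that repeat a pose let the fingers close. It gives the time, the measured TCP pose, the force, the opening and the grip force at its end, in the units of the state.
- bot.get_obs(): the state, without advancing time (a new reading comes with each control period).
- bot.camera(name): name is "side" or "top"; returns the picture (480x640x3 uint8, red, green, blue); there is no depth.
- bot.camera_info(name): a dict with "vertical_fov" (degrees; the focal length in pixels is half the picture's height over the tangent of half this angle, whatever the lens; pixels are square), "cx", "cy" (the principal point, pixels), "pose" (4x4, takes a point from camera to world coordinates). Camera axes: x right, y up, looking along -z (the intrinsics and any distortion apply to the point x, -y, -z); pixel columns grow to the right and rows downward; lengths in m; the calibration is good to about 2 mm. A picture is of the moment at which its call begins. camera_info takes no time and is no camera call.
- bot.job_done(): hands the job in; it is judged then, once.
The state is a dict: "clock": time; "joint_pos": joint angles; "joint_vel": joint speeds; "tau": joint torques, N m; "eef_pos": TCP position; "tool_rot": TCP orientation; "ft_force": force on the tool from outside, world axes, zero at the start; "ft_torque": the same for the moment, N m; "grip_width": finger opening in m; "grasp_force": force on a finger pad.
Only numpy, scipy, OpenCV 4.12 (cv2) and the standard library are available. Lean on these libraries where they do the work, as an engineer would, in place of code of your own. Each camera call takes 0.05 s, during which the arm holds its last target. There are 200 camera calls.

## Working session

There is one attempt and no reset: what is moved stays moved. The work goes in short steps, Python scripts to look and compute and a tool call to move; the robot and the scene stay as the last step left them, time stands still between calls to the robot, and variables do not carry over. Pictures are saved under pics/ and viewed, at most 10 in all, crops included, and the job is handed in when it is done.

Besides the shell and the picture viewer there is one more tool, called after ">>>" as a command line: name --argument value ..., lists and objects as JSON in quotes. step_arm: Moves the arm, as the interface text tells. Scaled input: -1 to 1 covers 0.5 m each way for a shift and pi/4 rad each way for a turn. Its arguments: {"type":"object","properties":{"targets":{"type":"string"}},"required":["targets"]}

```bash
mkdir -p pics; python3 - <<'E'
from workcell import bot
import cv2
for n in("top","side"):
    cv2.imwrite(f"pics/{n}0.png",bot.camera(n)[:,:,::-1]); print(n,bot.camera_info(n))
o=bot.get_obs();print(o["eef_pos"],o["tool_rot"],o["grip_width"],o["clock"])
E
```

```text
top {'vertical_fov': 42.007029094057245, 'cx': 321.93430475932706, 'cy': 237.61191891978282, 'pose': array([[-0.0076905 ,  0.9977305 , -0.06689328,  0.40633021],
       [-0.99993199, -0.00708645,  0.00926254,  0.04931382],
       [ 0.00876748,  0.06695996,  0.99771714,  1.65081226],
       [ 0.        ,  0.        ,  0.        ,  1.        ]])}
side {'vertical_fov': 54.15769205962737, 'cx': 316.15167968033546, 'cy': 242.16650495440115, 'pose': array([[ 0.94556568,  0.22296577, -0.2370481 ,  0.18841845],
       [-0.32536893,  0.63345785, -0.70204431, -0.8702023 ],
       [-0.00637187,  0.74095709,  0.67152214,  0.98006916],
       [ 0.        ,  0.        ,  0.        ,  1.        ]])}
[0.18977659 0.46199195 0.23051289] [ 1.93660832e-01  9.81068107e-01 -9.02130332e-04 -1.91396512e-04] 0.08532954370962889 0.1
```

View pics/top0.png

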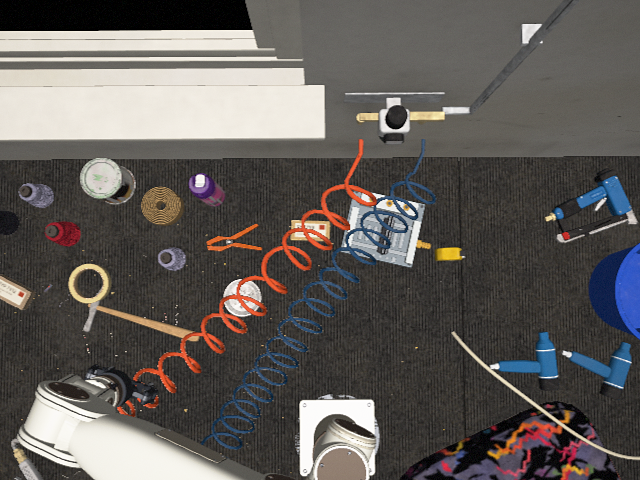

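View pics/side0.png

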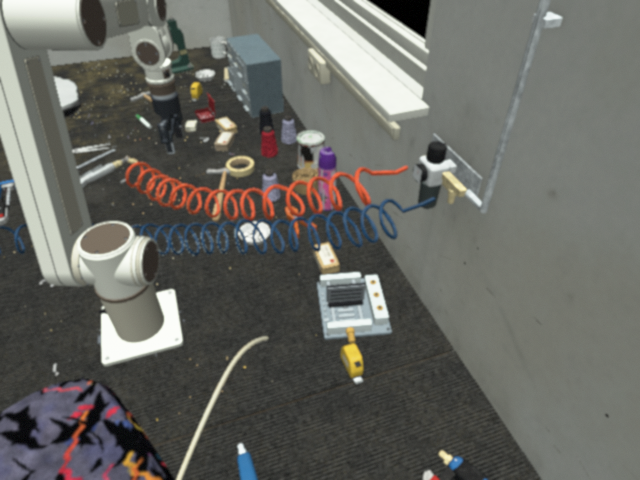

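The valve sits at about (385,228) in the top view and (352,303) in the side view, with its brass tail to image right and toward the camera respectively. Two coiled hoses cross above it. I'll enlarge both.

```bash
python3 - <<'E'
import cv2
a=cv2.imread("pics/top0.png")[180:280,280:470]; b=cv2.imread("pics/side0.png")[235:390,295:410]
cv2.imwrite("pics/topc.png",cv2.resize(a,None,fx=4,fy=4,interpolation=cv2.INTER_CUBIC))
cv2.imwrite("pics/sidec.png",cv2.resize(b,None,fx=3.8,fy=3.8,interpolation=cv2.INTER_CUBIC))
E
```

```text
(no output)
```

View pics/topc.png

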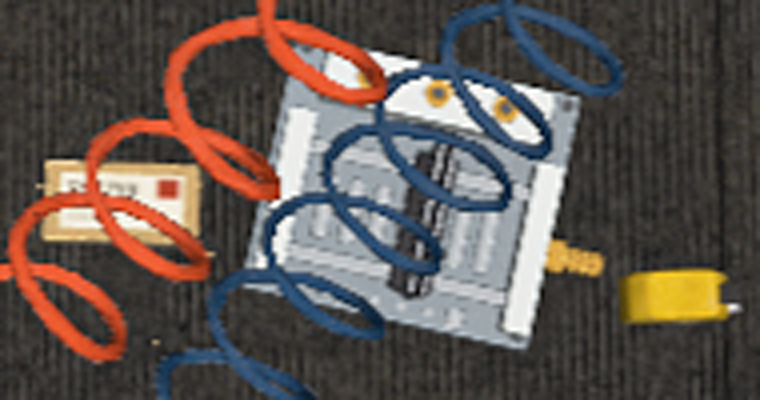

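View pics/sidec.png

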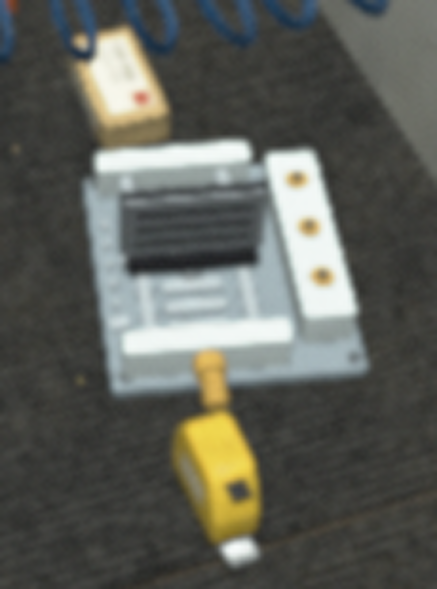

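```bash
cat > h.py <<'E'
from workcell import bot
import numpy as np
from scipy.optimize import least_squares
I={n:bot.camera_info(n) for n in("top","side")}
def proj(n,p):
    i=I[n];P=np.array(i["pose"]);c=(np.atleast_2d(p)-P[:3,3])@P[:3,:3]
    f=240/np.tan(np.radians(i["vertical_fov"])/2)
    return np.c_[i["cx"]-f*c[:,0]/c[:,2],i["cy"]+f*c[:,1]/c[:,2]]
def v2w(s,p):
    p=np.atleast_2d(p);c,q=np.cos(s[2]),np.sin(s[2])
    return np.c_[s[0]+c*p[:,0]-q*p[:,1],s[1]+q*p[:,0]+c*p[:,1],p[:,2]]
def tri(a,b):
    return least_squares(lambda p:np.r_[proj("top",p)[0]-a,proj("side",p)[0]-b],[.6,0,.2])
E
python3 - <<'E'
from h import *
T=np.array([[300,42],[580,98],[523,348],[247,285],[602,263]])/4+[280,180]
TP=np.array([[108,96,12],[108,-96,12],[-64,-96,12],[-64,96,12],[0,-129,28]])/1e3
S=np.array([[112,392],[368,370],[85,180],[215,405]])/3.8+[295,235]
SP=np.array([[-64,-96,12],[108,-96,12],[-64,96,12],[0,-129,28]])/1e3
r=least_squares(lambda s:np.r_[(proj("top",v2w(s,TP))-T).ravel(),(proj("side",v2w(s,SP))-S).ravel()],[.6,-.05,-.2],loss="soft_l1")
s=r.x;print(s,np.degrees(s[2]));print((r.fun).reshape(-1,2).round(1))
np.save("s.npy",s)
for y in(-.027,-.009,.009):
  print(y,(proj("side",v2w(s,[[-.05,y-.006,.106],[.05,y-.006,.106],[-.046,y-.014,.0]+0*np.array([0,0,1])]))-[295,235])*3.8, (proj("top",v2w(s,[[-.05,y,.106],[.05,y,.106]]))-[280,180])*4)
for a,b in(((423,145),(434,203)),((361,145),(405,170)),((377,240),(245,238))): t=tri(a,b);print(t.x.round(3),t.cost)
E
```

```text
[ 0.51884403 -0.12282576 -0.23065552] -13.215588009432505
[[-0.1 -2.1]
 [ 0.8 -0.1]
 [ 1.3  1. ]
 [-1.1  0.6]
 [ 0.1  1. ]
 [ 0.2 -0.8]
 [ 0.3 -0.8]
 [-0.5 -0.8]
 [ 0.7  0.6]]
-0.027 [[123.98387168 220.92761433]
 [275.52018508 208.74098962]
 [129.58810057 332.04606352]] [[447.3703005  302.51002176]
 [481.74696242 145.61114676]]
-0.009 [[120.74365021 200.50090709]
 [270.59759754 188.57252446]
 [126.45910149 311.50961359]] [[418.97740225 296.06927699]
 [453.47443951 139.20968249]]
0.009 [[117.57581592 180.53053642]
 [265.78433523 168.85197868]
 [123.39635092 291.40797017]] [[390.5886502  289.62947275]
 [425.20602734 132.80914897]]
[ 0.691 -0.179  0.352] 2.955911508618645
[ 0.689 -0.047  0.357] 0.6656540487344188
[ 0.399 -0.063  0.251] 2026.3367067357005
```

```bash
python3 - <<'E'
from h import *
for a,b in(((125,408),(128,163)),((418,185),(388,220)),((222,430),(10,240)),((222,430),(145,237)),((350,190),(350,185))): t=tri(a,b);print(t.x.round(3),t.cost)
s=np.load("s.npy")
# face points and tool spots
for n,p in dict(open_far=[0,-.009+.006+.035,.08],face_open_closed=[0,-.045+.006,.08],third_faceclosed=[0,.009-.006,.08]).items(): print(n,v2w(s,p).round(4))
c,q=np.cos(s[2]),np.sin(s[2]);print("ydir",-q,c,"xdir",c,q)
E
```

```text
[0.085 0.495 0.18 ] 222.48677980365903
[ 0.601 -0.167  0.322] 10.554388484193396
[-0.117  0.28   0.091] 4963.030252298191
[0.036 0.288 0.056] 2.6739058396819018
[ 0.583 -0.019  0.323] 54.38125982645512
open_far [[ 0.5262 -0.0917  0.08  ]]
face_open_closed [[ 0.5099 -0.1608  0.08  ]]
third_faceclosed [[ 0.5195 -0.1199  0.08  ]]
ydir 0.22861573556594222 0.9735167412282355 xdir 0.9735167412282355 -0.22861573556594222
```

```bash
python3 - <<'E'
from scipy.spatial.transform import Rotation as R
from workcell import bot
o=bot.get_obs();print(R.from_quat(o["tool_rot"]).as_matrix().round(3),o["ft_force"])
E
```

```text
[[-0.925  0.38  -0.001]
 [ 0.38   0.925 -0.002]
 [ 0.    -0.002 -1.   ]] [ 0.26071148  1.44580968 -0.4807957 ]
```

>>> step_arm --targets "-1 0.4 -0.64 0 0 0 0.2;-1 0.4 -0.64 0 0 0 0.2;-1 0.4 -0.64 0 0 0 0.2;-1 0.4 -0.64 0 0 0 0.2;-1 0.4 -0.64 0 0 0 0.2;-1 0.4 -0.64 0 0 0 0.2;-1 0.4 -0.64 0 0 0 0.2;-1 0.4 -0.64 0 0 0 0.2;-1 0.4 -0.64 0 0 0 0.2;-1 0.4 -0.64 0 0 0 0.2"

```text
clock: 0.93
eef_pos: [0.3924, 0.1374, 0.2311]
tool_rot: [0.12, 0.993, -0.001, 0.001]
ft_force: [-0.3, 0.4, -0.2]
grip_width: 0.0002
grasp_force: 0.0
```

>>> step_arm --targets "-1 0.272 -0.442 0 0 0 0;-1 0.272 -0.442 0 0 0 0;-1 0.272 -0.442 0 0 0 0;-1 0.272 -0.442 0 0 0 0;-1 0.272 -0.442 0 0 0 0;-1 0.272 -0.442 0 0 0 0;-1 0.272 -0.442 0 0 0 0;-1 0.272 -0.442 -0.1 0 0 0;-1 0.272 -0.442 -0.1 0 0 0;-1 0.272 -0.442 -0.1 0 0 0"

```text
clock: 1.77
eef_pos: [0.5227, -0.0777, 0.1776]
tool_rot: [0.116, 0.993, 0.0, -0.005]
ft_force: [-0.0, 0.5, -0.5]
grip_width: 0.0002
grasp_force: 0.0
```

```bash
python3 - <<'E'
from h import *
import cv2
o=bot.get_obs();print(o["eef_pos"],o["ft_force"]);s=np.load("s.npy")
print(proj("side",o["eef_pos"]))
cv2.imwrite("pics/s1.png",cv2.resize(bot.camera("side")[:,:,::-1][200:350,280:430],None,fx=4,fy=4,interpolation=cv2.INTER_CUBIC))
E
```

```text
[ 0.52272531 -0.07766316  0.17762075] [-0.02950161  0.53374305 -0.50376669]
[[341.4733323  249.36105668]]
```

View pics/s1.png

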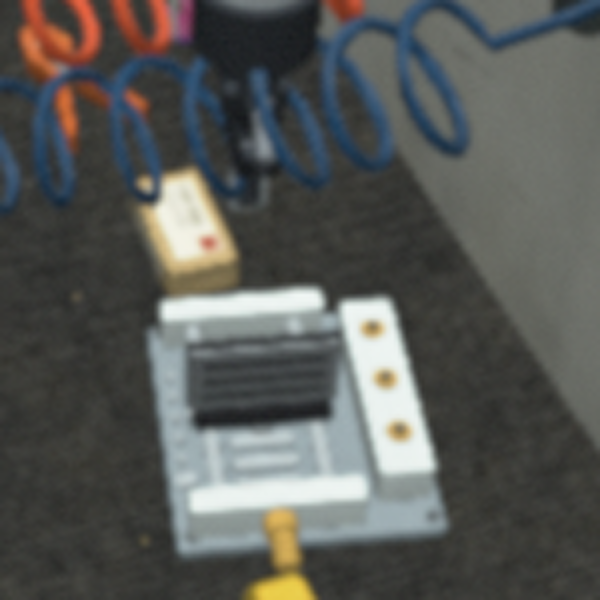

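The tip is at about (245,205) in the crop, as projected. The bar stands in the second click, and the hoses exert no force. Lowering on the open side.

>>> step_arm --targets "-1 0 0 -0.08 0 0 0;-1 0 0 -0.15 0 0 0;-1 0 0 -0.225 0 0 0;-1 0 0 -0.225 0 0 0;-1 0 0 -0.225 0 0 0;-1 0 0 -0.225 0 0 0"

```text
clock: 2.32
eef_pos: [0.5281, -0.0782, 0.0717]
tool_rot: [0.116, 0.993, -0.0, 0.002]
ft_force: [1.0, -0.1, 0.8]
grip_width: -0.0
grasp_force: 0.0
```

>>> step_arm --targets "-1 -0.0046 -0.0195 0 0 0 0;-1 -0.0091 -0.0389 0 0 0 0;-1 -0.0123 -0.0526 0 0 0 0;-1 -0.0151 -0.0643 0 0 0 0;-1 -0.0178 -0.0759 0 0 0 0;-1 -0.0201 -0.0857 0 0 0 0;-1 -0.0224 -0.0954 0 0 0 0;-1 -0.0247 -0.1051 0 0 0 0;-1 -0.027 -0.1149 0 0 0 0;-1 -0.0292 -0.1246 0 0 0 0"

```text
clock: 3.15
eef_pos: [0.511, -0.1416, 0.0687]
tool_rot: [0.116, 0.993, -0.001, -0.0]
ft_force: [-0.2, 0.2, -0.1]
grip_width: 0.0003
grasp_force: 0.0
```

>>> step_arm --targets "-1 -0.0009 -0.0039 0 0 0 0;-1 -0.0018 -0.0078 0 0 0 0;-1 -0.0027 -0.0117 0 0 0 0;-1 -0.0036 -0.0156 0 0 0 0;-1 -0.0036 -0.0156 0 0 0 0;-1 -0.0036 -0.0156 0 0 0 0"

```text
clock: 3.65
eef_pos: [0.5102, -0.144, 0.0686]
tool_rot: [0.114, 0.993, 0.005, 0.0]
ft_force: [2.4, 14.3, 2.6]
grip_width: -0.0002
grasp_force: 7.2
```

>>> step_arm --targets "-1 0.006 0.025 0 0 0 0;-1 0.01 0.045 0 0 0 0;-1 0.01 0.045 0.08 0 0 0;-1 0.01 0.045 0.16 0 0 0;-1 0.01 0.045 0.22 0 0 0;-1 0.01 0.045 0.22 0 0 0;-1 -0.01 -0.04 0.22 0 0 0;-1 -0.03 -0.11 0.22 0 0 0;-1 -0.04 -0.16 0.22 0 0 0;-1 -0.04 -0.16 0.22 0 0 0"

```text
clock: 4.48
eef_pos: [0.4883, -0.2328, 0.1783]
tool_rot: [0.119, 0.993, -0.001, -0.0]
ft_force: [0.3, 0.1, 1.0]
grip_width: 0.0
grasp_force: 0.0
```

```bash
python3 - <<'E'
from h import *
import cv2
o=bot.get_obs();p=o["eef_pos"];s=np.load("s.npy")
c,q=np.cos(s[2]),np.sin(s[2]);d=p[:2]-s[:2];print(p,"valve",d@[c,q],d@[-q,c],o["ft_force"])
for l in(0,.018):print(l,(proj("side",v2w(s,[[-.05,-.051+l,.106],[.05,-.051+l,.106]]))-[280,200])*4)
cv2.imwrite("pics/s2.png",cv2.resize(bot.camera("side")[:,:,::-1][200:350,280:430],None,fx=4,fy=4,interpolation=cv2.INTER_CUBIC))
E
```

```text
[ 0.48833858 -0.23275617  0.17825529] valve -0.0045657468743715915 -0.11399312394990276 [0.30756638 0.07113168 0.9611339 ]
0 [[193.99893698 394.5541898 ]
 [355.32196355 381.44506325]]
0.018 [[190.50933861 372.5553835 ]
 [350.02124746 359.7273575 ]]
```

View pics/s2.png

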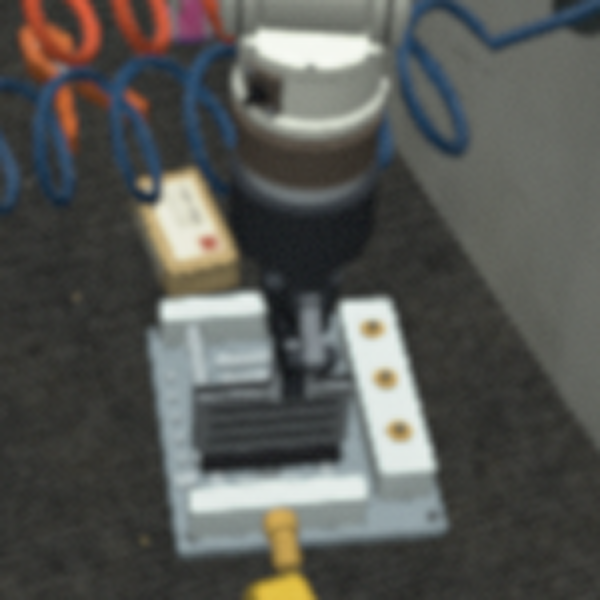

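The bar's top left corner is at about (195,390), which matches fully closed. Lowering on the closed side.

>>> step_arm --targets "-1 0.011 0.047 0 0 0 0;-1 0.011 0.047 -0.08 0 0 0;-1 0.011 0.047 -0.15 0 0 0;-1 0.011 0.047 -0.22 0 0 0;-1 0.011 0.047 -0.22 0 0 0;-1 0.011 0.047 -0.22 0 0 0;-1 0.011 0.047 -0.22 0 0 0"

```text
clock: 5.12
eef_pos: [0.4962, -0.205, 0.0701]
tool_rot: [0.116, 0.993, -0.0, 0.001]
ft_force: [0.8, 0.4, -0.2]
grip_width: -0.0
grasp_force: 0.0
```

```bash
cat > st.py <<'E'
from h import *
o=bot.get_obs();p=o["eef_pos"];s=np.load("s.npy")
c,q=np.cos(s[2]),np.sin(s[2]);d=p[:2]-s[:2];f=o["ft_force"];print("valve mm",(1e3*d@[c,q]).round(2),(1e3*d@[-q,c]).round(2),"z",p[2].round(4),"fy",(f[:2]@[-q,c]).round(2),f)
E
python3 st.py
```

```text
valve mm -3.27 -85.14 z 0.0701 fy 0.62 [ 0.83659708  0.43555595 -0.18109027]
```

>>> step_arm --targets "-1 0.0027 0.0117 0 0 0 0;-1 0.0055 0.0234 0 0 0 0;-1 0.0073 0.0312 0 0 0 0;-1 0.0091 0.0389 0 0 0 0;-1 0.011 0.0467 0 0 0 0;-1 0.0128 0.0545 0 0 0 0;-1 0.0146 0.0623 0 0 0 0;-1 0.0165 0.0701 0 0 0 0;-1 0.0183 0.0779 0 0 0 0;-1 0.0183 0.0779 0 0 0 0"

```text
clock: 5.95
eef_pos: [0.5044, -0.1652, 0.0687]
tool_rot: [0.116, 0.993, 0.0, -0.0]
ft_force: [0.7, 0.5, -0.4]
grip_width: -0.0
grasp_force: 0.0
```

```bash
python3 st.py
```

```text
valve mm -4.41 -44.56 z 0.0687 fy 0.63 [ 0.70314141  0.47800936 -0.35624647]
```

>>> step_arm --targets "-1 0.0009 0.0039 0 0 0 0;-1 0.0018 0.0078 0 0 0 0;-1 0.0027 0.0117 0 0 0 0;-1 0.0027 0.0117 0 0 0 0"

```text
clock: 6.28
eef_pos: [0.5053, -0.1611, 0.0687]
tool_rot: [0.116, 0.993, -0.001, -0.0]
ft_force: [-1.3, -3.2, -0.1]
grip_width: -0.0
grasp_force: 1.9
```

```bash
python3 - <<'E'
import st
from st import *
import cv2
for l in(.018,.036,.054):print(l,(proj("side",v2w(s,[[-.05,-.051+l,.106],[.05,-.051+l,.106]]))-[280,200])*4)
cv2.imwrite("pics/s3.png",cv2.resize(bot.camera("side")[:,:,::-1][200:350,280:430],None,fx=4,fy=4,interpolation=cv2.INTER_CUBIC))
E
```

```text
valve mm -4.47 -40.34 z 0.0687 fy -3.42 [-1.32557046 -3.19665825 -0.07699283]
0.018 [[190.50933861 372.5553835 ]
 [350.02124746 359.7273575 ]]
0.036 [[187.09857917 351.05358641]
 [344.83957635 338.49739417]]
0.054 [[183.76401676 330.0321436 ]
 [339.77298446 317.73892493]]
```

View pics/s3.png

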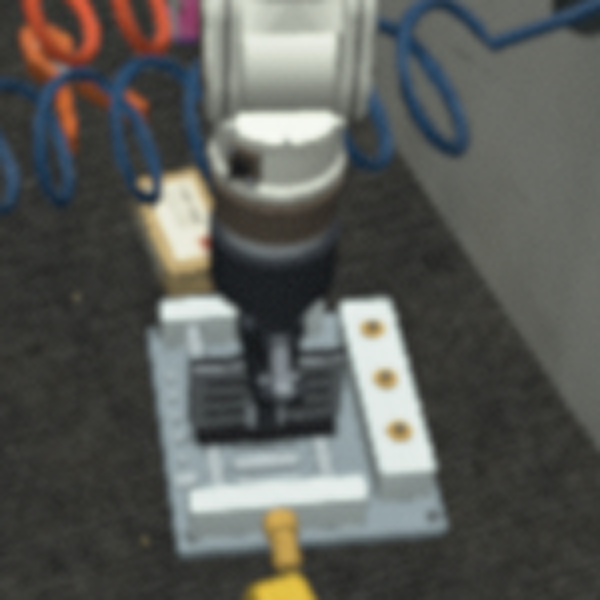

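The bar's top left corner is at about (190,362), so the lever is around 25 mm, in click 1 and near the second ridge.

>>> step_arm --targets "-1 0.0009 0.0039 0 0 0 0;-1 0.0018 0.0078 0 0 0 0;-1 0.0023 0.0097 0 0 0 0;-1 0.0023 0.0097 0 0 0 0"

```text
clock: 6.67
eef_pos: [0.5069, -0.1544, 0.0687]
tool_rot: [0.116, 0.993, 0.001, -0.0]
ft_force: [-0.3, 0.0, 0.5]
grip_width: -0.0003
grasp_force: 0.0
```

```bash
python3 st.py
```

```text
valve mm -4.41 -33.44 z 0.0687 fy -0.02 [-0.2575282   0.03760885  0.50553788]
```

>>> step_arm --targets "-1 0.0009 0.0039 0 0 0 0;-1 0.0018 0.0078 0 0 0 0;-1 0.0027 0.0117 0 0 0 0;-1 0.0036 0.0156 0 0 0 0;-1 0.0036 0.0156 0 0 0 0"

```text
clock: 7.08
eef_pos: [0.5086, -0.1475, 0.0688]
tool_rot: [0.116, 0.993, -0.0, -0.0]
ft_force: [0.5, -0.7, -0.7]
grip_width: 0.0003
grasp_force: 0.5
```

```bash
python3 st.py
```

```text
valve mm -4.35 -26.39 z 0.0688 fy -0.61 [ 0.49283467 -0.74481027 -0.67466274]
```

>>> step_arm --targets "-1 0.0005 0.0019 0 0 0 0;-1 0.0009 0.0039 0 0 0 0;-1 0.0014 0.0058 0 0 0 0;-1 0.0014 0.0058 0 0 0 0"

```text
clock: 7.42
eef_pos: [0.5088, -0.1464, 0.0688]
tool_rot: [0.117, 0.993, -0.002, -0.0]
ft_force: [-1.8, -5.7, 0.3]
grip_width: 0.0005
grasp_force: 2.9
```

```bash
python3 st.py
```

```text
valve mm -4.37 -25.21 z 0.0688 fy -5.95 [-1.75748775 -5.69836803  0.29718928]
```

>>> step_arm --targets "-1 0.0005 0.0019 0 0 0 0;-1 0.0007 0.0029 0 0 0 0;-1 0.0009 0.0039 0 0 0 0;-1 0.0009 0.0039 0 0 0 0"

```text
clock: 7.75
eef_pos: [0.5094, -0.1438, 0.0688]
tool_rot: [0.117, 0.993, -0.001, -0.0]
ft_force: [-0.9, -4.2, 0.6]
grip_width: 0.0001
grasp_force: 2.2
```

```bash
python3 st.py
```

```text
valve mm -4.35 -22.56 z 0.0688 fy -4.27 [-0.90279927 -4.16990024  0.60329272]
```

>>> step_arm --targets "-1 0.0005 0.0019 0 0 0 0;-1 0.0007 0.0029 0 0 0 0;-1 0.0009 0.0039 0 0 0 0;-1 0.0009 0.0039 0 0 0 0"

```text
clock: 8.08
eef_pos: [0.5103, -0.1402, 0.0688]
tool_rot: [0.116, 0.993, 0.001, 0.0]
ft_force: [-0.5, -0.8, 0.2]
grip_width: 0.0
grasp_force: 0.4
```

```bash
python3 st.py
```

```text
valve mm -4.35 -18.84 z 0.0688 fy -0.84 [-0.4609537  -0.75521799  0.20739786]
```

Force has dropped, so it looks snapped into click 3. Backing off, lifting clear and checking.

>>> step_arm --targets "-1 -0.005 -0.02 0 0 0 0;-1 -0.014 -0.06 0 0 0 0;-1 -0.014 -0.06 0.08 0 0 0;-1 -0.014 -0.06 0.16 0 0 0;-1 -0.014 -0.06 0.24 0 0 0;-1 -0.03 -0.12 0.32 0 0 0;-1 -0.04 -0.18 0.32 0 0 0;-1 -0.05 -0.24 0.32 0 0 0;-1 -0.05 -0.24 0.32 0 0 0;-1 -0.05 -0.24 0.32 0 0 0"

```text
clock: 8.92
eef_pos: [0.4847, -0.2621, 0.2288]
tool_rot: [0.118, 0.993, 0.001, 0.0]
ft_force: [-1.2, -0.6, -0.8]
grip_width: 0.0001
grasp_force: 0.0
```

```bash
python3 - <<'E'
from st import *
import cv2
for l in(.036,.045,.054):print(l,(proj("top",v2w(s,[[-.05,-.045+l,.106],[.05,-.045+l,.106]]))-[280,180])*4)
a=bot.camera("top")[:,:,::-1][180:280,280:470];b=bot.camera("side")[:,:,::-1][200:350,280:430]
A=cv2.resize(a,(380,200),interpolation=2);B=cv2.resize(b,(600,600),interpolation=2)
cv2.imwrite("pics/s4.png",np.hstack([B,np.vstack([A[:,80:280],np.zeros((400,200,3),np.uint8)])]))
E
```

```text
valve mm -1.38 -143.39 z 0.2288 fy -0.84 [-1.17722643 -0.58538802 -0.84561703]
0.036 [[418.97740225 296.06927699]
 [453.47443951 139.20968249]]
0.045 [[404.78250801 292.84925731]
 [439.33971964 136.0092994 ]]
0.054 [[390.5886502  289.62947275]
 [425.20602734 132.80914897]]
```

View pics/s4.png

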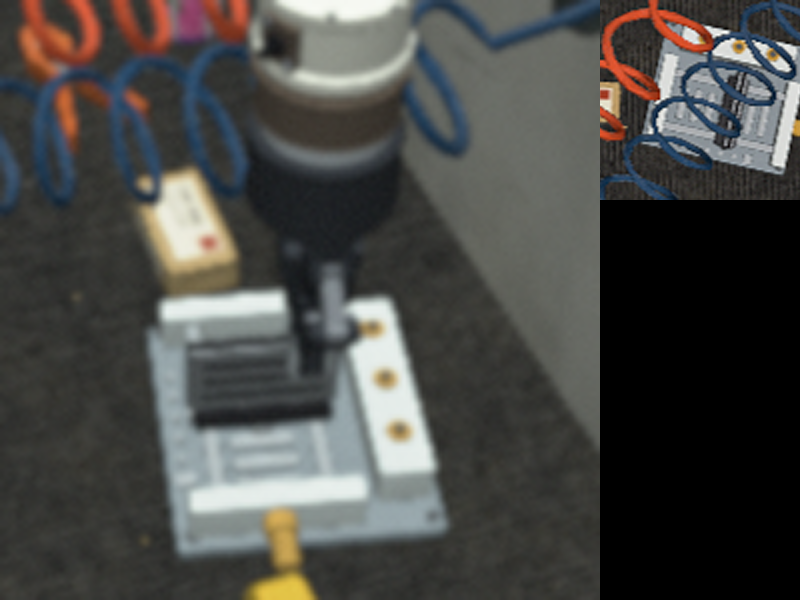

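The bar's top left corner is at about (187,345) and the saddle's lower edge at row 425, the same as the first picture. So it is still in click 2: it stopped on the ridge crest and fell back. I'll repeat the last push a few mm further.

>>> step_arm --targets "-1 0.02 0.1 0 0 0 0;-1 0.036 0.17 -0.08 0 0 0;-1 0.036 0.17 -0.16 0 0 0;-1 0.036 0.17 -0.24 0 0 0;-1 0.036 0.17 -0.32 0 0 0;-1 0.036 0.17 -0.32 0 0 0;-1 0.036 0.17 -0.32 0 0 0"

```text
clock: 9.6
eef_pos: [0.4999, -0.1734, 0.0654]
tool_rot: [0.115, 0.993, 0.001, -0.004]
ft_force: [-0.3, 0.5, 0.6]
grip_width: -0.0002
grasp_force: 0.0
```

```bash
python3 st.py
```

```text
valve mm -6.86 -53.53 z 0.0654 fy 0.39 [-0.2697449   0.46069328  0.55393012]
```

>>> step_arm --targets "-1 0.0027 0.0117 0 0 0 0;-1 0.0055 0.0234 0 0 0 0;-1 0.0073 0.0312 0 0 0 0;-1 0.0091 0.0389 0 0 0 0;-1 0.011 0.0467 0 0 0 0;-1 0.0128 0.0545 0 0 0 0;-1 0.0142 0.0604 0 0 0 0;-1 0.0151 0.0643 0 0 0 0;-1 0.0151 0.0643 0 0 0 0"

```text
clock: 10.35
eef_pos: [0.5111, -0.1448, 0.0698]
tool_rot: [0.116, 0.993, -0.001, 0.001]
ft_force: [-1.1, -3.9, 3.7]
grip_width: -0.0003
grasp_force: 2.1
```

```bash
python3 st.py
```

```text
valve mm -2.48 -23.2 z 0.0698 fy -4.09 [-1.12203739 -3.93571589  3.73654431]
```

>>> step_arm --targets "-1 0.0005 0.0019 0 0 0 0;-1 0.0009 0.0039 0 0 0 0;-1 0.0014 0.0058 0 0 0 0;-1 0.0018 0.0078 0 0 0 0;-1 0.0023 0.0097 0 0 0 0;-1 0.0023 0.0097 0 0 0 0;-1 0.0023 0.0097 0 0 0 0"

```text
clock: 10.93
eef_pos: [0.5114, -0.138, 0.0682]
tool_rot: [0.116, 0.993, 0.001, -0.001]
ft_force: [0.5, 0.9, 0.2]
grip_width: 0.0003
grasp_force: 0.0
```

```bash
python3 st.py
```

```text
valve mm -3.82 -16.49 z 0.0682 fy 1.01 [0.4658927  0.93281723 0.23440331]
```

>>> step_arm --targets "-1 0.0005 0.0019 0 0 0 0;-1 0.0009 0.0039 0 0 0 0;-1 0.0009 0.0039 0 0 0 0;-1 -0.005 -0.02 0 0 0 0;-1 -0.014 -0.06 0 0 0 0;-1 -0.014 -0.06 0.08 0 0 0;-1 -0.014 -0.06 0.16 0 0 0;-1 -0.014 -0.06 0.24 0 0 0;-1 -0.05 -0.12 0.32 0 0 0;-1 -0.09 -0.18 0.32 0 0 0"

```text
clock: 11.77
eef_pos: [0.4719, -0.2274, 0.2346]
tool_rot: [0.114, 0.994, -0.002, 0.006]
ft_force: [0.6, -1.0, 0.3]
grip_width: -0.0002
grasp_force: 0.0
```

>>> step_arm --targets "-1 -0.06 -0.06 0 0 0 0;-1 -0.06 -0.06 0 0 0 0;-1 -0.06 -0.06 0 0 0 0;-1 -0.06 -0.06 0 0 0 0"

```text
clock: 12.1
eef_pos: [0.4379, -0.2572, 0.2282]
tool_rot: [0.117, 0.993, 0.0, 0.0]
ft_force: [0.3, 0.2, -0.0]
grip_width: 0.0001
grasp_force: 0.0
```

```bash
python3 - <<'E'
from st import *
import cv2
a=bot.camera("top")[:,:,::-1][180:280,340:440];b=bot.camera("side")[:,:,::-1][200:350,280:430]
cv2.imwrite("pics/s5.png",np.hstack([cv2.resize(b,(480,480),interpolation=2),np.vstack([cv2.resize(a,(320,320),interpolation=2),np.zeros((160,320,3),np.uint8)])]))
E
```

```text
valve mm -48.13 -149.3 z 0.2282 fy 0.27 [ 0.3121739   0.2016833  -0.02091593]
```

View pics/s5.png

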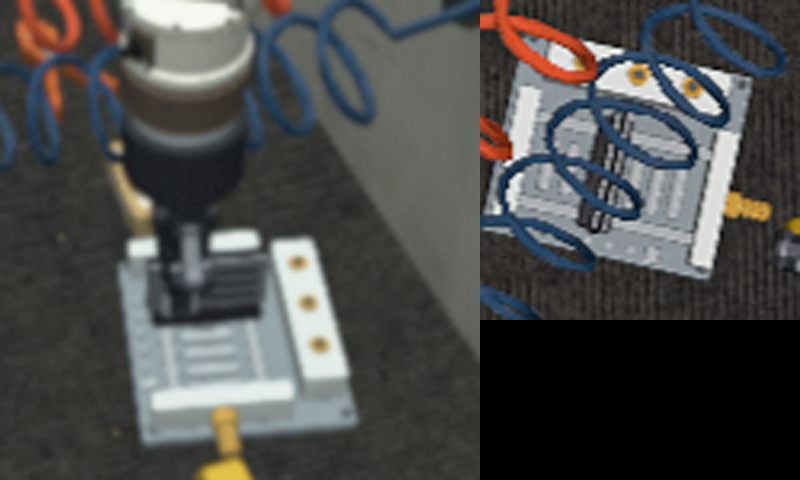

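The saddle's lower edge moved up by 18 mm (row 322, or 403 at the earlier scale), and the top view agrees. The lever is in the third click and the arm is clear.

```bash
python3 -c "
from workcell import bot
print(bot.job_done())"
```

```text
the job is handed in; nothing more can be done
None
```

I pushed the lever fully closed, then opened it to the third click. The last pictures show it resting there with the arm clear, and I handed the job in at about 12 s. The first push only reached the ridge and fell back to click 2, so I pushed again; the hand-in call returned no verdict.

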